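Tip the parts pan into the drop-front stock bin

TASK

Put the steel bushes away in the stock bin: swing the bin's bottom-hinged flap open all the way, tip the pan on its stand until all five bushes have run down the flap into the bin, then swing the pan back upright onto its rest and push the flap fully shut. Leave the other things on the bench where they are.

Things in the scene. Friction and masses are not known exactly. Their poses are not given: they have to be found in the camera images.
- stand: Fixed dark steel stand that carries the pan. Origin on the bench under the middle of the pan's pivot axis, which is level, along the stand's x, 165 mm up. The pan pours towards the stand's -y. Base plate x +-100, y 10 to 160; two posts, outer faces x = +-96, y 0 to 26, tops 177 high; the pan's rest bar is at y = 110.
- pan (a joint): Tilt of the pan in rad: 0 = upright on its rest (stop), 1.92 = fully tipped (stop); it turns about the pivot axis, its top going towards the stand's -y. The hinge is stiff (0.5 N m): the pan stays where it is left, and pushing its bar takes up to about 10 N. The bushes slide out between about 1.2 and 1.9 rad.
- pan_pivot (a point): Middle of the pan's pivot axis (stand x = y = 0, z = 165). The pan is an open aluminium box, 128 mm wide along x. Upright: floor 47 mm below the axis, y 23 to 119; rim 26 mm above the axis; the front wall flares to a pouring lip at y = -15; back wall at y = 119.
- pan_bar (a point): Middle of the steel bar (10 mm thick, 132 long, along the stand's x) that two side arms (x = +-66) hold above the pan's back wall; fixed to the pan, 150 mm from the pivot axis. In the stand's frame, upright: y = 123, z = 251; fully tipped: y = -123, z = 251. It can be pushed from either side with fingers 25 mm below it; rise and fall with it, or it jams.
- bin: Fixed plywood stock bin with a flap mouth facing the pan. Origin on the bench under the middle of its store; +y points to the pan, axes nearly parallel to the stand's. Store: x +-70, y +-70, floor 8 mm high. Side walls 100 high (outside x +-80) run on as cheeks beside the flap to y = 140. Clear cover 104 high; plywood deflector plate on it at y = 56, top at 178.
- flap (a joint): Opening of the steel flap in rad: 0 = shut (upright, stop), 0.65 = fully open (stop), leaning out towards the pan as a chute. Hinged along its bottom edge; stiff (0.2 N m), it stays where it is left. Starts shut or slightly ajar.
- flap_hinge (a point): Middle of the flap's hinge axis (along the bin's x): at y = 72, z = 25 mm in the bin's frame.
- flap_rod (a point): Point on the 10 mm steel rod along the flap's top edge, 115 mm from the hinge axis. The rod lies along the bin's x and sticks out on the +x side (far from the robot) to x = 180; this point is at x = 150. In the bin's frame, shut: y = 72, z = 140; fully open: y = 142, z = 117. It can be pushed either way with fingers reaching 25 mm below it.
- bush1: Steel bush (short round spacer with a dark bore), 28 mm across, 26 high, about 60 g; origin at its centre; starts standing in the pan
- bush2: Steel bush (short round spacer with a dark bore), 28 mm across, 26 high, about 60 g; origin at its centre; starts standing in the pan
- bush3: Steel bush (short round spacer with a dark bore), 28 mm across, 26 high, about 60 g; origin at its centre; starts standing in the pan
- bush4: Steel bush (short round spacer with a dark bore), 28 mm across, 26 high, about 60 g; origin at its centre; starts standing in the pan
- bush5: Steel bush (short round spacer with a dark bore), 28 mm across, 26 high, about 60 g; origin at its centre; starts standing in the pan
- tape_roll: Bystander, leave alone: pale tape roll lying flat, 96 across, 36 high (mm); origin at the centre of its underside
- spray_can: Bystander, leave alone: aluminium can, 60 across, 150 high (mm); origin at the centre of its underside
- paste_jar: Bystander, leave alone: grey jar with black cap, 68 across, 85 high (mm); origin at the centre of its underside
- carton: Bystander, leave alone: cardboard box, 75 x 110 x 55 (mm); origin at the centre of its underside
- disc_stack: Bystander, leave alone: stack of brown sanding discs, 110 across, 22 high (mm); origin at the centre of its underside
- card_core: Bystander, leave alone: upright cardboard tube, 50 across, 130 high (mm); origin at the centre of its underside
- screwdriver: Bystander, leave alone: screwdriver lying flat, about 200 mm long

How it is judged:
On the way, in this order (a step that is already met when the one before it is completed fails the run):
1. the flap is open (above 0.5 rad), the pan not yet tipped (value of joint flap above 0.5 rad and value of joint pan below 0.4 rad), for 0.2 s.
2. the pan is tipped (above 1.3 rad) over the open flap (value of joint pan above 1.3 rad and value of joint flap above 0.4 rad), for 0.2 s.
3. the pan is upright again (below 0.1 rad) and empty, with the flap still open (value of joint pan below 0.1 rad and value of joint flap above 0.2 rad and y of each of bush1, bush2, bush3, bush4, bush5 in the frame of bin below 0.1 m), for 0.2 s.
4. the flap is shut (below 0.06 rad) (value of joint flap below 0.06 rad), for 0.2 s.
At the end, for the whole second after the job is handed in: All five bushes lie at rest inside the bin's store (centres within x +-70 and y -70 to 66 mm of the bin's frame, below the cover), the pan is upright (below 0.1 rad) and the flap is shut (below 0.06 rad) (value of joint pan below 0.1 rad and value of joint flap below 0.06 rad and x of bush1 in the frame of bin between -0.07 and 0.07 m and y of bush1 in the frame of bin between -0.07 and 0.066 m and z of bush1 in the frame of bin between 0 and 0.095 m and x of bush2 in the frame of bin between -0.07 and 0.07 m and y of bush2 in the frame of bin between -0.07 and 0.066 m and z of bush2 in the frame of bin between 0 and 0.095 m and x of bush3 in the frame of bin between -0.07 and 0.07 m and y of bush3 in the frame of bin between -0.07 and 0.066 m and z of bush3 in the frame of bin between 0 and 0.095 m and x of bush4 in the frame of bin between -0.07 and 0.07 m and y of bush4 in the frame of bin between -0.07 and 0.066 m and z of bush4 in the frame of bin between 0 and 0.095 m and x of bush5 in the frame of bin between -0.07 and 0.07 m and y of bush5 in the frame of bin between -0.07 and 0.066 m and z of bush5 in the frame of bin between 0 and 0.095 m and linear speed of each of bush1, bush2, bush3, bush4, bush5 below 0.03 m/s); the robot touches nothing.
It fails at once if another thing on the bench is moved by more than 30 mm (distance of any of tape_roll, spray_can, paste_jar, carton, disc_stack, card_core, screwdriver from where it was at the start of the episode above 0.03 m).
It also fails if it takes over 64 s, if anything falls off the work surface, if the arm or the gripper's body presses on something with over 40 N, if the wrist force passes 120 N, or if a joint passes its speed limit or range.

ROBOT

A 7-joint arm with a two-finger parallel gripper is mounted at the origin on the work surface. World frame = base frame: x ahead of the robot, y to its left, z up, the work surface at z = 0. Lengths are in m, angles in rad, forces in N, time in s.
With the tool pointing down it reaches from about 0.4 to 0.85 m from the base axis. Payload 10.4 kg.
Tool frame: the origin (TCP) lies at the very end of the fingers, on their centre line; the grasp point (between the pads) lies 19 mm behind it; z points along the fingers, y is the line along which they close (so a half turn about z gives the same grasp; the last joint's range is limited). The gripper opens to 87 mm and grips with 3 to 60 N. Pads are 19 mm wide; open, the fingers measure 117 mm over their backs; the gripper's body (75 mm by 190 mm) begins 51 mm behind the grasp point.
Start: joints at [-1.173, 0.332, -0.065, 1.46, 0.022, 1.35, -0.088], TCP at [0.255, 0.571, 0.223] pointing down, gripper open.
Joint ranges: [-2.6, 2.6], [-0.5, 2.12], [-1.47, 1.34], [0.16, 2.42], [-1.27, 4.41], [0.06, 2.06], [-2.6, 2.6]. Speed limits (rad/s): [2.22, 2.22, 2.79, 2.79, 3.14, 3.14, 3.14].

INTERFACE

Orientations are given as a unit quaternion [x, y, z, w].
In Python, from bench import read_state, cams, workorder gives the robot as it stands.
- The arm moves only by the shell command python3 -m crank 'ROWS' [FORCE]. ROWS is text: rows parted by semicolons, each of 5 numbers parted by spaces: the shift along the tool's x, y, z scaled (see below), then the turn about the tool's z scaled (see below), then the opening, from -1 (shut) to 1 (fully open). In form: dx dy dz yaw jaw; .... A call has 1 to 10 rows; each row shifts and turns the commanded pose from where the row before left it, along the tool's axes as they then stand; what a row does not reach is not made up. The controller multiplies each number of a shift by 200 mm and each number of a turn by 90 degrees. A row lasts 1/10 s, in which the tool goes at most 50 mm and 8.59 degrees, less where a joint would pass 70% of its speed; a pose out of reach is approached as far as the arm can. A call with a number of a shift or a turn outside -1 to 1 is refused whole. A call with a gripper value outside its range is refused whole. The fingers move at their own pace and stop on an object; FORCE is the grip in N (left out, the last holds). Time passes only in rows, so rows that do not move let the fingers close. It gives the time, the measured TCP pose, the force, the opening and the grip force at its end, in the units of the state.
- read_state(): the state, without advancing time (a new reading comes with each control period).
- cams.camera(name): name is "scene" or "top" or "wrist"; returns a dict with "img" (480x640x3 uint8, blue, green, red), "K" (3x3 intrinsics, pixels), "dist" ([k1, k2, p1, p2, k3] as OpenCV has them; the pictures are not rectified), "xyz" and "attitude" of the camera in the world; the wrist camera has in their place "mount" (4x4, takes a point from camera to tool coordinates, whose origin is the TCP and whose axes are the flange's). Camera axes: x right, y down, z forward; pixel columns grow to the right and rows downward; lengths in m; the calibration is good to about 2 mm. A picture is of the moment at which its call begins: read the wrist's pose just before it. There is no depth.
- workorder.close_job(): hands the job in; it is judged then, once.
The state is a dict: "time": time; "joint_positions": joint angles; "joint_vel": joint speeds; "joint_torque": joint torques, N m; "ee_pos": TCP position; "eef_rot": TCP orientation; "ft_force": force on the tool from outside, world axes, zero at the start; "torque": the same for the moment, N m; "width": finger opening in m; "grip_force": force on a finger pad.
Only numpy, scipy, OpenCV 4.12 (cv2) and the standard library are available. Lean on these libraries where they do the work, as an engineer would, in place of code of your own. Each camera call takes 0.05 s, during which the arm holds its last target. There are 200 camera calls.

## Working session

There is one attempt and no reset: what is moved stays moved. The work goes in short steps, Python scripts to look and compute and a shell command to move; the robot and the scene stay as the last step left them, time stands still between calls to the robot, and variables do not carry over. Pictures are saved under pics/ and viewed, at most 10 in all, crops included, and the job is handed in when it is done.

```bash
mkdir -p pics; ls; python3 - <<'E'
from bench import read_state, cams
import cv2
s=read_state(); print({k:s[k] for k in ('time','ee_pos','eef_rot','ft_force','width')})
for n in ('scene','top'):
    c=cams.camera(n); cv2.imwrite(f'pics/{n}0.png',c['img']); print(n,c['K'],c['dist'],c['xyz'],c['attitude'])
E
```

```text
pics
{'time': 0.0, 'ee_pos': array([0.25518382, 0.57011996, 0.22176855]), 'eef_rot': array([ 2.08856155e-01,  9.77946120e-01, -6.92495610e-04, -1.15797808e-04]), 'ft_force': array([-0.62455116, -0.15806422, -0.16436205]), 'width': 0.08705875940368293}
scene [[452.53237585   0.         316.6801893 ]
 [  0.         452.53237585 243.28561662]
 [  0.           0.           1.        ]] [0.00434521 0.         0.         0.         0.        ] [ 1.22554522 -0.51699605  1.13503859] [ 0.83136565  0.43271851 -0.16815486 -0.30546651]
top [[545.91397392   0.         319.96444616]
 [  0.         545.91397392 240.57104082]
 [  0.           0.           1.        ]] [0.02402551 0.         0.         0.         0.        ] [ 0.29570604 -0.06548928  1.52464097] [-0.69643193  0.71220048 -0.05171249  0.07126615]
```

View pics/scene0.png

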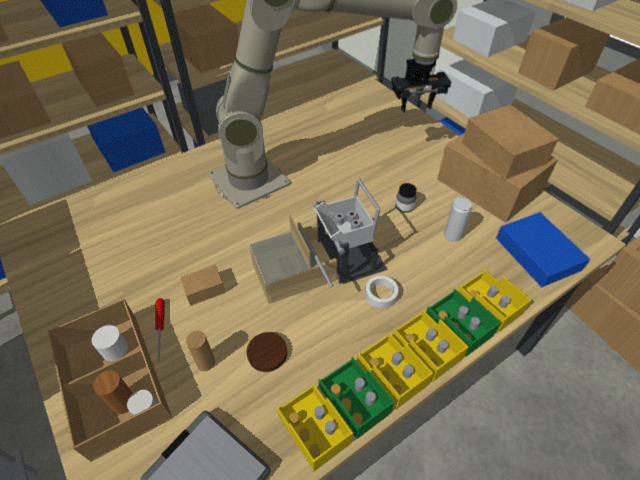

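View pics/top0.png

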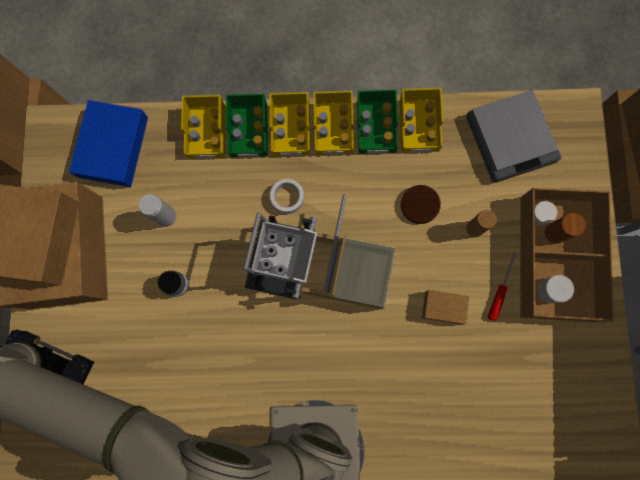

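The scene view shows the bin around (285,265), the pan at (345,225) and the flap rod ending near (330,285). In the top view the pan is at (283,250), the bin at (362,272), and the rod runs from (344,197) to (332,290). I'll enlarge both views to pick points.

```bash
python3 - <<'E'
import cv2
t=cv2.imread('pics/top0.png')[180:330,230:410]; cv2.imwrite('pics/topc.png',cv2.resize(t,None,fx=4,fy=4,interpolation=cv2.INTER_CUBIC))
t=cv2.imread('pics/scene0.png')[170:310,240:400]; cv2.imwrite('pics/scenec.png',cv2.resize(t,None,fx=4,fy=4,interpolation=cv2.INTER_CUBIC))
E
```

```text
(no output)
```

View pics/topc.png

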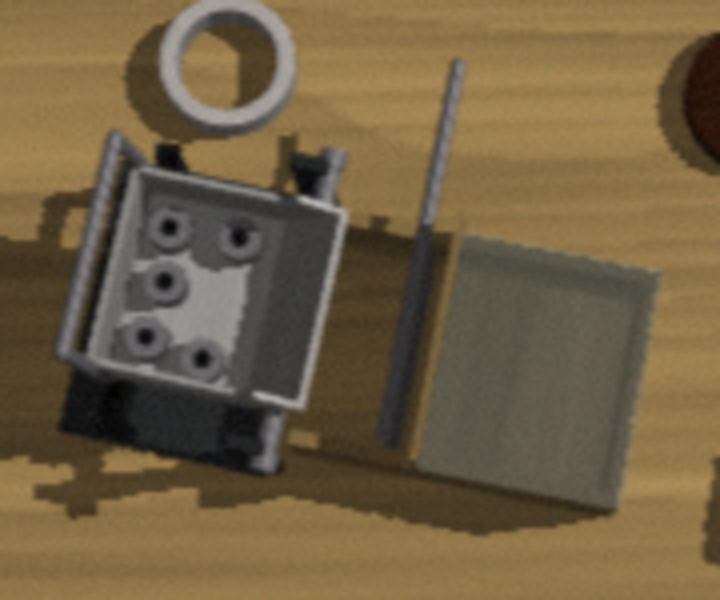

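View pics/scenec.png

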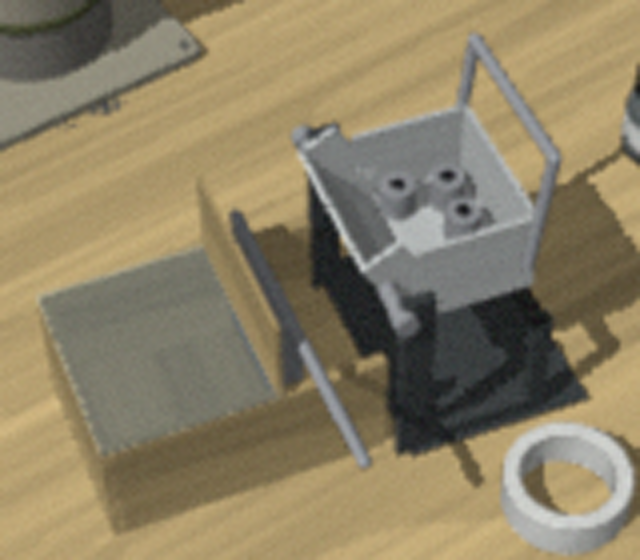

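Points in the top crop (4x, offset 230,180): bar ends (115,135) and (68,355), rod tip (457,62), cover corners (660,270) and (617,510). The same points in the scene crop (offset 240,170): bar ends (555,158) and (475,40), rod tip (365,463), cover corners (103,455) and (43,298).

```bash
cat > geo.py <<'E'
import numpy as np, cv2
from scipy.spatial.transform import Rotation as R
from bench import cams, read_state
def ray(c,px):
    u=cv2.undistortPoints(np.array([[px]],float),np.array(c['K']),np.array(c['dist']))[0,0]
    d=R.from_quat(c['attitude']).apply([u[0],u[1],1]); return np.array(c['xyz']),d/np.linalg.norm(d)
def tri(a,b):
    (p,d),(q,e)=a,b
    s=np.linalg.lstsq(np.c_[d,-e],q-p,rcond=None)[0]
    A,B=p+s[0]*d,q+s[1]*e
    return (A+B)/2, np.linalg.norm(A-B)
def plane(r,z): return r[0]+r[1]*(z-r[0][2])/r[1][2]
E
python3 - <<'E'
from geo import *
np.set_printoptions(precision=4,suppress=True)
T,S=cams.camera('top'),cams.camera('scene')
t=lambda u,v:(230+(u-1.5)/4,180+(v-1.5)/4); s=lambda u,v:(240+(u-1.5)/4,170+(v-1.5)/4)
pts={'barF':((115,135),(555,158)),'barN':((68,355),(475,40)),'tip':((457,62),(365,463)),
'covFar':((660,270),(103,455)),'covNear':((617,510),(43,298)),'rodN':((388,443),(238,215)),
'pivF':((335,158),(408,322)),'pivN':((268,462),(303,137)),'lipF':((345,212),(370,268)),'lipN':((303,407),(303,150))}
P={}
for k,(a,b) in pts.items():
    P[k],e=tri(ray(T,t(*a)),ray(S,s(*b))); print(k,P[k],'gap',round(e,4))
for a,b in (('barF','barN'),('tip','rodN'),('covFar','covNear'),('pivF','pivN'),('lipF','lipN')):
    d=P[a]-P[b]; print(a,np.linalg.norm(d),'yaw deg',np.degrees(np.arctan2(d[1],d[0])))
for p in ((460,235),(660,270),(617,510),(415,465)): print(plane(ray(T,t(*p)),.104))
print(plane(ray(T,t(440,235)),.131))
E
```

```text
barF [0.5891 0.1132 0.2545] gap 0.0007
barN [0.4588 0.1433 0.2523] gap 0.0038
tip [ 0.6574 -0.095   0.143 ] gap 0.0017
covFar [ 0.5235 -0.2246  0.1043] gap 0.0008
covNear [ 0.3686 -0.1887  0.1016] gap 0.003
rodN [ 0.4127 -0.0411  0.1396] gap 0.006
pivF [ 0.5912 -0.0133  0.1685] gap 0.0029
pivN [0.399  0.0311 0.1703] gap 0.0018
lipF [ 0.552  -0.019   0.1926] gap 0.0048
lipN [0.4308 0.0085 0.1946] gap 0.0039
barF 0.13371038263209872 yaw deg -12.98809628530024
tip 0.250656895557386 yaw deg -12.406247126953424
covFar 0.15904038600197187 yaw deg -13.070708496540645
pivF 0.19727277482765943 yaw deg -13.016766888069832
lipF 0.12436013375838824 yaw deg -12.770795662204192
[ 0.5504 -0.0938  0.104 ]
[ 0.5238 -0.2243  0.104 ]
[ 0.3679 -0.1898  0.104 ]
[ 0.3996 -0.0605  0.104 ]
[ 0.5459 -0.0803  0.131 ]
```

```bash
python3 -m crank '0 0 -.2 -.0615 -.3; 0 0 -.2 -.0615 -.3; -.05 -.22 0 0 -.3; -.05 -.22 0 0 -.3; -.05 -.22 0 0 -.3; -.05 -.22 0 0 -.3; -.05 -.22 0 0 -.3; -.05 -.22 0 0 -.3; 0 0 0 0 -.3'
```

```text
time: 1.1
ee_pos: [0.2551, 0.2954, 0.3032]
eef_rot: [0.116, 0.993, 0.001, 0.0]
ft_force: [-0.2, 1.2, -0.4]
width: 0.0315
grip_force: 0.0
```

```bash
python3 -m crank '-.187 -.122 0 0 -.3; -.187 -.122 0 0 -.3; -.187 -.122 0 0 -.3; -.187 -.122 0 0 -.3; -.187 -.122 0 0 -.3; -.187 -.122 0 0 -.3; -.187 -.122 0 0 -.3; -.187 -.122 0 0 -.3; -.187 -.122 0 0 -.3; -.187 -.122 0 0 -.3'; python3 -m crank '-.187 -.122 0 0 -.3; -.187 -.122 0 0 -.3;0 0 0 0 -.3;0 0 0 0 -.3'
python3 - <<'E'
from geo import *
s=read_state(); c=cams.camera('wrist'); cv2.imwrite('pics/w1.png',c['img'])
p,R_=np.array(s['ee_pos']),R.from_quat(s['eef_rot'])
o=np.array([.465,-.128]);yv=np.array([.225,.974]);u=np.array([.974,-.225])
print(s['ee_pos'],s['eef_rot'],'bin xy',(p[:2]-o)@u,(p[:2]-o)@yv)
E
```

```text
time: 2.1
ee_pos: [0.5648, -0.0233, 0.3026]
eef_rot: [0.113, 0.994, -0.0, 0.0]
ft_force: [1.0, 0.7, 0.3]
width: 0.0303
grip_force: 0.0
time: 2.5
ee_pos: [0.6256, -0.0873, 0.3013]
eef_rot: [0.114, 0.993, -0.001, -0.001]
ft_force: [0.5, 0.3, 0.6]
width: 0.0306
grip_force: 0.0
[ 0.62564542 -0.08732225  0.30132864] [ 1.14260713e-01  9.93450177e-01 -7.01391616e-04 -8.62290171e-04] bin xy 0.14731615058146916 0.0757653469391252
```

View pics/w1.png

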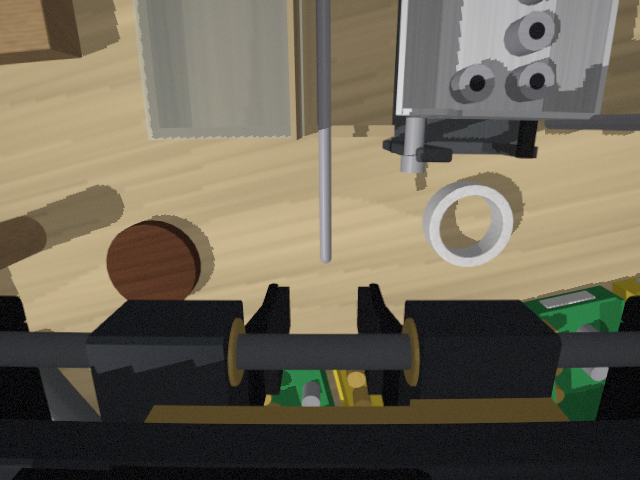

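The rod runs at about column 325 with its tip at (325,262). The fingers sit symmetrically about that column, at (285..365, 290). Casting rays will check this.

```bash
python3 - <<'E'
from geo import *
np.set_printoptions(precision=4,suppress=True)
s=read_state(); c=cams.camera('wrist'); M=np.array(c['mount'])
Rt=R.from_quat(s['eef_rot']).as_matrix(); p=np.array(s['ee_pos'])
c['xyz']=p+Rt@M[:3,3]; c['attitude']=R.from_matrix(Rt@M[:3,:3]).as_quat()
T=cams.camera('top'); t=lambda u,v:(230+(u-1.5)/4,180+(v-1.5)/4)
o=np.array([.465,-.128]);u=np.array([.974,-.225]);v=np.array([.225,.974]); so=np.array([.4955,.009])
def rep(n,P,o=o): print(n,P,(P[:2]-o)@u,(P[:2]-o)@v)
for n,px,z in (('tip',(325,260),.14),('rod',(323,60),.14),('cov',(150,137),.104)): rep(n,plane(ray(c,px),z))
P,e=tri(ray(c,(325,260)),ray(T,t(457,62))); rep('tip tri',P); print(e)
rep('pivot stub',plane(ray(c,(412,168)),.165),so); rep('post L',plane(ray(c,(386,145)),.177),so)
rep('lip',plane(ray(c,(398,117)),.191),so); rep('back',plane(ray(c,(602,116)),.191),so)
E
```

```text
tip [ 0.6587 -0.0914  0.14  ] 0.18040573483312222 0.07917884185263725
rod [ 0.501  -0.0567  0.14  ] 0.01907072058377332 0.07751855722672814
cov [ 0.5221 -0.2208  0.104 ] 0.0764632310914007 -0.07755034932927118
tip tri [ 0.6642 -0.0937  0.1215] 0.18630600835322148 0.07819526783580119
0.002325906864848616
pivot stub [ 0.5935 -0.009   0.165 ] 0.09946544202294082 0.004473860476205213
post L [ 0.5714 -0.0268  0.177 ] 0.08203655090092866 -0.017811931676811377
lip [ 0.5542 -0.0176  0.191 ] 0.06313317122354765 -0.012716634471806126
back [0.5834 0.1189 0.191 ] 0.06090434311684858 0.12682598186501842
```

```bash
python3 -m crank '0 0 .2 0 -.3;0 0 .2 0 -.3;0 0 .2 0 -.3;0 0 .15 0 -.3;0 0 .13 0 -.3;0 0 .06 0 -.3;0 0 0 0 -.3'
```

```text
time: 3.35
ee_pos: [0.6246, -0.0855, 0.1138]
eef_rot: [0.113, 0.994, 0.0, -0.001]
ft_force: [0.7, 0.1, 0.1]
width: 0.0306
grip_force: 0.0
```

```bash
python3 -m crank '0 .05 0 0 -.3;0 .05 0 0 -.3;0 .05 .005 0 -.3;0 .05 .01 0 -.3;0 .05 .015 0 -.3;0 .05 .02 0 -.3;0 .04 .02 0 -.3;0 0 0 0 -.3'
```

```text
time: 4.15
ee_pos: [0.6405, -0.0184, 0.0995]
eef_rot: [0.112, 0.994, 0.0, -0.001]
ft_force: [-0.7, -0.1, -0.3]
width: 0.0303
grip_force: 0.0
```

```bash
python3 -m crank '0 .02 .012 0 -.3;0 .02 .012 0 -.3;0 0 0 0 -.3'; python3 -m crank '0 .02 .01 0 -.3;0 .02 0 0 -.3;0 0 0 0 -.3'; python3 - <<'E'
from geo import *
s=read_state(); c=cams.camera('wrist'); cv2.imwrite('pics/w2.png',c['img'])
T=cams.camera('top'); t=cv2.resize(T['img'][180:330,230:410],None,fx=4,fy=4,interpolation=cv2.INTER_CUBIC); cv2.imwrite('pics/t2.png',t)
E
```

```text
time: 4.45
ee_pos: [0.6423, -0.0141, 0.0957]
eef_rot: [0.114, 0.993, -0.001, -0.0]
ft_force: [-0.8, -4.9, 1.0]
width: 0.0305
grip_force: 2.1
time: 4.75
ee_pos: [0.643, -0.0136, 0.0944]
eef_rot: [0.117, 0.993, -0.004, -0.0]
ft_force: [-8.2, -21.1, 8.4]
width: 0.0305
grip_force: 10.8
```

View pics/w2.png

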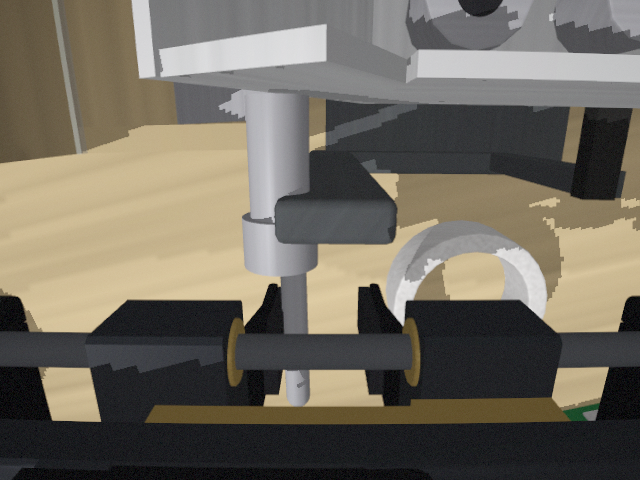

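The rod is hard against the stop: 21 N, with the rod at bin y≈0.1415, so the flap is fully open. Next I back off, lift, and go over the pan bar.

```bash
python3 -m crank '0 -.06 0 0 -.3;0 0 -.15 0 -.3;0 0 -.2 0 -.3;0 0 -.25 0 -.3;0 0 -.25 0 -.3;0 0 -.2 0 -.3;.185 .15 0 0 -.3;.185 .15 0 0 -.3;.185 .15 0 0 -.3;.185 .15 0 0 -.3'; python3 -m crank '0 0 0 0 -.3;0 0 0 0 -.3'; python3 - <<'E'
from geo import *
s=read_state(); c=cams.camera('wrist'); cv2.imwrite('pics/w3.png',c['img'])
so=np.array([.4955,.009]);u=np.array([.974,-.225]);v=np.array([.225,.974]);p=s['ee_pos'][:2]-so
print(p@u,p@v)
E
```

```text
time: 5.85
ee_pos: [0.523, 0.1355, 0.3038]
eef_rot: [0.113, 0.994, 0.001, 0.0]
ft_force: [1.6, 0.3, -0.2]
width: 0.0304
grip_force: 0.0
time: 6.05
ee_pos: [0.5239, 0.1352, 0.304]
eef_rot: [0.112, 0.994, 0.001, 0.0]
ft_force: [0.3, -0.2, 0.1]
width: 0.0301
grip_force: 0.0
-0.0007157995760476439 0.12926950983842148
```

View pics/w3.png

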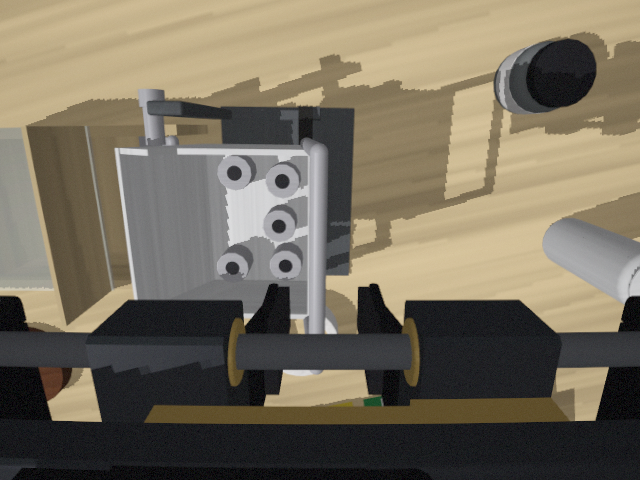

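The bar runs along column 317 between the fingers (centre ≈324), consistent with the TCP being about 6 mm past it. I'll lower, narrow the jaw, and work out the arc table.

```bash
python3 -m crank '0 -.02 .2 0 -.3;0 0 .15 0 -.3;0 0 .04 0 -.3;0 0 0 0 -.54;0 0 0 0 -.54;0 0 0 0 -.54'; python3 - <<'E'
import numpy as np
a=np.radians(np.arange(35,146,5)); print('; '.join(f'0 {x:.3f} {-z:.3f} 0 -.54' for x,z in zip(.75*np.diff(np.cos(a)),.75*np.diff(np.sin(a)))))
E
```

```text
time: 6.7
ee_pos: [0.5246, 0.1298, 0.2273]
eef_rot: [0.114, 0.994, 0.001, 0.001]
ft_force: [-0.2, 0.4, -0.2]
width: 0.0209
grip_force: 0.0
0 -0.040 -0.052 0 -.54; 0 -0.044 -0.048 0 -.54; 0 -0.048 -0.044 0 -.54; 0 -0.052 -0.040 0 -.54; 0 -0.055 -0.035 0 -.54; 0 -0.058 -0.030 0 -.54; 0 -0.060 -0.025 0 -.54; 0 -0.062 -0.020 0 -.54; 0 -0.064 -0.014 0 -.54; 0 -0.065 -0.009 0 -.54; 0 -0.065 -0.003 0 -.54; 0 -0.065 0.003 0 -.54; 0 -0.065 0.009 0 -.54; 0 -0.064 0.014 0 -.54; 0 -0.062 0.020 0 -.54; 0 -0.060 0.025 0 -.54; 0 -0.058 0.030 0 -.54; 0 -0.055 0.035 0 -.54; 0 -0.052 0.040 0 -.54; 0 -0.048 0.044 0 -.54; 0 -0.044 0.048 0 -.54; 0 -0.040 0.052 0 -.54
```

```bash
python3 -m crank '0 -.03 0 0 -.54;0 -.04 -.05 0 -.54;0 -.044 -.048 0 -.54;0 -.048 -.044 0 -.54;0 -.052 -.04 0 -.54;0 -.055 -.035 0 -.54;0 -.058 -.03 0 -.54;0 0 0 0 -.54'; python3 - <<'E'
from geo import *
s=read_state();so=np.array([.4955,.009]);u=np.array([.974,-.225]);v=np.array([.225,.974]);p=s['ee_pos'][:2]-so
print(p@u,p@v, 'want',150*np.cos(np.radians(65))-5, 140+150*np.sin(np.radians(65)))
E
```

```text
time: 7.5
ee_pos: [0.5098, 0.0672, 0.278]
eef_rot: [0.113, 0.994, 0.003, 0.002]
ft_force: [1.1, 2.8, 1.3]
width: 0.0205
grip_force: 1.9
0.000860352875647852 0.059920413924796266 want 58.392739261104914 275.9461680554975
```

On track, force small. Continuing to about 60° of tilt, then slower.

```bash
python3 -m crank '0 -.06 -.025 0 -.54;0 -.062 -.02 0 -.54;0 -.064 -.014 0 -.54;0 -.065 -.009 0 -.54;0 -.065 -.003 0 -.54;0 -.065 .003 0 -.54;0 0 0 0 -.54'; python3 - <<'E'
from geo import *
s=read_state();so=np.array([.4955,.009]);u=np.array([.974,-.225]);v=np.array([.225,.974]);p=s['ee_pos'][:2]-so
print(p@u,p@v, 'want',150*np.cos(np.radians(95))-5, 140+150*np.sin(np.radians(95)))
E
```

```text
time: 8.2
ee_pos: [0.4917, -0.0093, 0.2898]
eef_rot: [0.114, 0.993, 0.001, 0.001]
ft_force: [-0.2, 0.1, 1.0]
width: 0.0202
grip_force: 0.0
0.0003680410022553332 -0.018673385252574986 want -18.073361412148735 289.4292047137618
```

```bash
python3 -m crank '0 -.033 .004 0 -.54;0 -.032 .005 0 -.54;0 -.032 .007 0 -.54;0 -.032 .007 0 -.54;0 -.031 .01 0 -.54;0 -.031 .01 0 -.54;0 0 0 0 -.54;0 0 0 0 -.54;0 0 0 0 -.54'; python3 -m crank '0 -.03 .012 0 -.54;0 -.03 .013 0 -.54;0 -.029 .015 0 -.54;0 -.029 .015 0 -.54;0 -.028 .017 0 -.54;0 -.027 .018 0 -.54;0 0 0 0 -.54;0 0 0 0 -.54;0 0 0 0 -.54'; python3 - <<'E'
from geo import *
s=read_state();so=np.array([.4955,.009]);u=np.array([.974,-.225]);v=np.array([.225,.974]);p=s['ee_pos'][:2]-so
print(p@u,p@v, 'want',150*np.cos(np.radians(125))-5, 140+150*np.sin(np.radians(125)))
E
```

```text
time: 9.1
ee_pos: [0.4829, -0.0458, 0.28]
eef_rot: [0.114, 0.994, -0.0, -0.0]
ft_force: [0.3, -0.4, 0.2]
width: 0.0198
grip_force: 0.0
time: 10.0
ee_pos: [0.4752, -0.0796, 0.2622]
eef_rot: [0.114, 0.993, -0.0, 0.0]
ft_force: [-1.0, 0.2, 0.2]
width: 0.02
grip_force: 0.0
0.00014967016493462203 -0.09091280056320844 want -91.03646545265693 262.8728066433488
```

```bash
python3 -m crank '0 -.026 .02 0 -.54;0 -.026 .02 0 -.54;0 -.024 .022 0 -.54;0 -.024 .022 0 -.54;0 -.022 .024 0 -.54;0 -.022 .024 0 -.54;0 0 0 0 -.54;0 0 0 0 -.54;0 0 0 0 -.54'; python3 -m crank '0 -.02 .025 0 -.54;0 -.02 .025 0 -.54;0 0 0 0 -.54;0 0 0 0 -.54;0 0 0 0 -.54;0 0 0 0 -.54;0 0 0 0 -.54'; python3 - <<'E'
from geo import *
T,S=cams.camera('top')['img'],cams.camera('scene')['img']
a=cv2.resize(T[180:330,230:410],(400,333),interpolation=cv2.INTER_CUBIC); b=cv2.resize(S[170:310,240:400],(380,333),interpolation=cv2.INTER_CUBIC)
cv2.imwrite('pics/p4.png',np.hstack([a,b]))
E
```

```text
time: 10.9
ee_pos: [0.4683, -0.1076, 0.2356]
eef_rot: [0.114, 0.994, -0.0, -0.0]
ft_force: [-0.6, 0.0, -0.5]
width: 0.0198
grip_force: 0.2
time: 11.6
ee_pos: [0.4675, -0.1135, 0.2255]
eef_rot: [0.113, 0.994, 0.001, 0.0]
ft_force: [3.2, 8.2, -1.4]
width: 0.0199
grip_force: 4.5
```

View pics/p4.png

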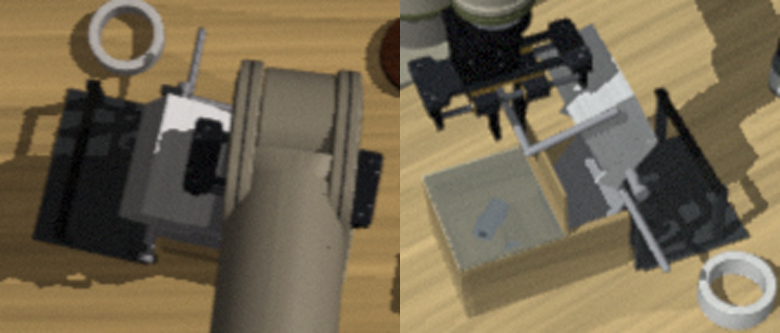

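The pan is fully tipped, and bushes show through the cover near (490,215) in the right half. I'll shake once (back 15° and forward again) to free any stragglers.

```bash
python3 -m crank '0 .055 0 0 -.54;0 .04 -.052 0 -.54;0 .044 -.048 0 -.54;0 .048 -.044 0 -.54;0 -.05 0 0 -.54;0 -.048 .044 0 -.54;0 -.044 .048 0 -.54;0 -.04 .052 0 -.54;0 -.01 0 0 -.54;0 0 0 0 -.54'; python3 - <<'E'
from geo import *
S=cams.camera('scene')['img']
g=cv2.resize(S[225:310,240:325],None,fx=7,fy=7,interpolation=cv2.INTER_CUBIC)
cv2.imwrite('pics/p5.png',g)
s=read_state();so=np.array([.4955,.009]);u=np.array([.974,-.225]);v=np.array([.225,.974]);p=s['ee_pos'][:2]-so
print(p@u,p@v)
E
```

```text
time: 12.7
ee_pos: [0.4671, -0.1137, 0.2241]
eef_rot: [0.113, 0.994, 0.002, 0.0]
ft_force: [9.2, 12.7, -8.2]
width: 0.0206
grip_force: 7.5
-8.973952044660299e-05 -0.12588393094658643
```

```bash
python3 -m crank '0 .065 0 0 -.54;0 .04 -.052 0 -.54;0 .044 -.048 0 -.54;0 .048 -.044 0 -.54;0 .052 -.04 0 -.54;0 .055 -.035 0 -.54;0 .058 -.03 0 -.54;0 .06 -.025 0 -.54;0 .062 -.02 0 -.54;0 0 0 0 -.54'; python3 - <<'E'
from geo import *
s=read_state();so=np.array([.4955,.009]);u=np.array([.974,-.225]);v=np.array([.225,.974]);p=s['ee_pos'][:2]-so
print(p@u,p@v, 'want',150*np.cos(np.radians(105))+5, 140+150*np.sin(np.radians(105)))
E
```

```text
time: 13.75
ee_pos: [0.4891, -0.0192, 0.2851]
eef_rot: [0.112, 0.994, 0.0, 0.0]
ft_force: [0.3, 0.6, 0.4]
width: 0.02
grip_force: 0.0
0.0001357228792525044 -0.028910842415562164 want -33.82285676537813 284.88887394336024
```

```bash
python3 -m crank '0 .062 -.014 0 -.54;0 .065 -.009 0 -.54;0 .065 -.003 0 -.54;0 .065 .003 0 -.54;0 .065 .009 0 -.54;0 .064 .014 0 -.54;0 .062 .02 0 -.54;0 .06 .025 0 -.54;0 0 0 0 -.54'; python3 - <<'E'
from geo import *
s=read_state();so=np.array([.4955,.009]);u=np.array([.974,-.225]);v=np.array([.225,.974]);p=s['ee_pos'][:2]-so
print(p@u,p@v, 'want',150*np.cos(np.radians(65))+5, 140+150*np.sin(np.radians(65)))
E
```

```text
time: 14.65
ee_pos: [0.5111, 0.0797, 0.2743]
eef_rot: [0.112, 0.994, -0.0, -0.001]
ft_force: [-0.3, -0.4, 0.1]
width: 0.0199
grip_force: 0.0
-0.0006848138402056798 0.07233484289295247 want 68.39273926110491 275.9461680554975
```

```bash
python3 -m crank '0 .056 .03 0 -.54;0 .055 .035 0 -.54;0 .052 .04 0 -.54;0 .048 .044 0 -.54;0 .044 .048 0 -.54;0 .03 .045 0 -.54;0 0 0 0 -.54'; python3 -m crank '0 .02 .01 0 -.54;0 .02 0 0 -.54;0 0 0 0 -.54'; python3 - <<'E'
from geo import *
s=read_state();so=np.array([.4955,.009]);u=np.array([.974,-.225]);v=np.array([.225,.974]);p=s['ee_pos'][:2]-so
print(p@u,p@v)
E
```

```text
time: 15.35
ee_pos: [0.5236, 0.134, 0.2254]
eef_rot: [0.113, 0.994, -0.0, -0.001]
ft_force: [-0.8, -0.6, 0.3]
width: 0.0202
grip_force: 0.0
time: 15.65
ee_pos: [0.525, 0.1368, 0.2233]
eef_rot: [0.115, 0.993, -0.003, -0.002]
ft_force: [-2.0, -12.2, -9.3]
width: 0.0201
grip_force: 6.0
1.2547821636221796e-05 0.13112183126881286
```

The pan is on its rest. Release, lift, move clear, and check the bin and pan.

```bash
python3 -m crank '0 -.05 -.01 0 -.3;0 0 0 0 -.3;0 0 -.1 0 -.3;0 0 -.2 0 -.3;0 0 -.2 0 -.3;-.2 0 0 0 -.3;-.2 0 0 0 -.3;-.2 0 0 0 -.3;-.15 -.05 0 0 -.3;0 0 0 0 -.3'; python3 - <<'E'
from geo import *
T,S,W=[cams.camera(n)['img'] for n in ('top','scene','wrist')]
r=lambda i,w,h:cv2.resize(i,(w,h),interpolation=cv2.INTER_CUBIC)
a=r(T[200:320,240:400],400,300); b=r(S[170:310,240:400],400,300); d=r(S[225:310,240:345],400,300); e=r(W,400,300)
cv2.imwrite('pics/p6.png',np.vstack([np.hstack([a,b]),np.hstack([d,e])]))
print(read_state()['ee_pos'])
E
```

```text
time: 16.65
ee_pos: [0.67, 0.0848, 0.3258]
eef_rot: [0.115, 0.993, -0.001, 0.0]
ft_force: [0.7, -0.5, 0.5]
width: 0.0306
grip_force: 0.0
[0.66766951 0.08799145 0.3275658 ]
```

View pics/p6.png

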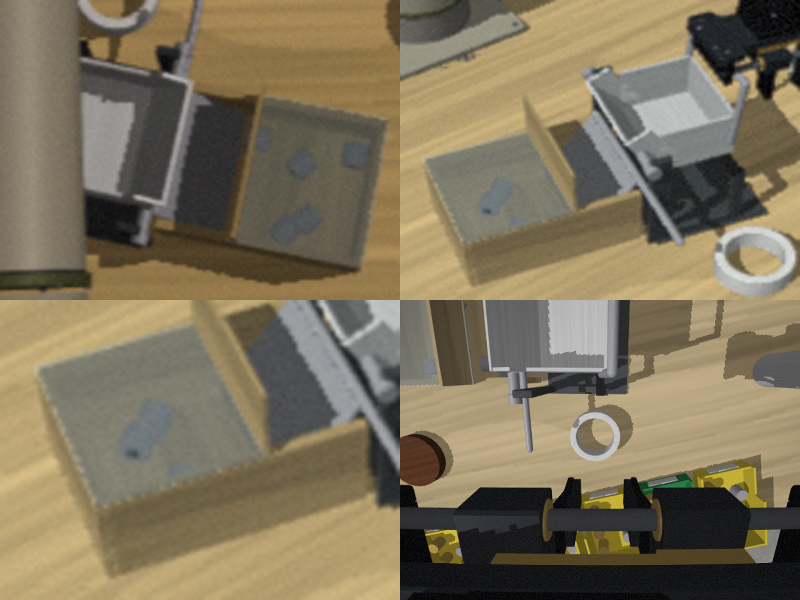

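All five bushes show under the cover (top-left panel: (262,140), (302,165), (355,155), (285,232), (305,215)). The pan is empty and upright, and the flap is open. Next, the flap gets shut.

```bash
python3 -m crank '0 -.19 0 0 -.3;0 -.19 0 0 -.3;0 -.19 0 0 -.3;0 0 0 0 -.3;0 0 0 0 -.3'; python3 - <<'E'
from geo import *
s=read_state();so=np.array([.465,-.128]);u=np.array([.974,-.225]);v=np.array([.225,.974]);p=s['ee_pos'][:2]-so
print(p@u,p@v,s['ee_pos'])
c=cams.camera('top'); P=plane(ray(c,(344.8,256)),.02)[:2]-so; print('bush near flap',P@u,P@v)
E
```

```text
time: 17.3
ee_pos: [0.6415, -0.0232, 0.3283]
eef_rot: [0.114, 0.994, 0.001, 0.001]
ft_force: [0.5, 0.0, 0.6]
width: 0.0303
grip_force: 0.0
0.14835761548043425 0.1417860077342651 [ 0.64152556 -0.02320764  0.32834367]
bush near flap 0.041803939575518693 0.04393470042668818
```

```bash
python3 -m crank '0 0 .22 0 -.3;0 0 .22 0 -.3;0 0 .22 0 -.3;0 0 .2 0 -.3;0 0 .15 0 -.3;0 0 .1 0 -.3;0 0 .05 0 -.3;0 0 0 0 -.3'
```

```text
time: 18.15
ee_pos: [0.6415, -0.0219, 0.0941]
eef_rot: [0.112, 0.994, 0.0, -0.001]
ft_force: [-1.0, 0.2, 0.4]
width: 0.0305
grip_force: 0.0
```

```bash
python3 -m crank '0 -.05 0 0 -.3;0 -.05 -.03 0 -.3;0 -.05 -.025 0 -.3;0 -.05 -.02 0 -.3;0 -.05 -.015 0 -.3;0 -.05 -.01 0 -.3;0 -.05 -.005 0 -.3;0 -.03 0 0 -.3;0 0 0 0 -.3'; python3 -m crank '0 -.02 0 0 -.3;0 -.02 0 0 -.3;0 0 0 0 -.3'; python3 - <<'E'
from geo import *
s=read_state();so=np.array([.465,-.128]);u=np.array([.974,-.225]);v=np.array([.225,.974]);p=s['ee_pos'][:2]-so
print(p@u,p@v)
E
```

```text
time: 19.05
ee_pos: [0.6241, -0.0996, 0.1158]
eef_rot: [0.115, 0.993, -0.0, -0.0]
ft_force: [-0.1, -0.3, 0.2]
width: 0.0303
grip_force: 0.0
time: 19.35
ee_pos: [0.6234, -0.103, 0.1157]
eef_rot: [0.112, 0.994, 0.001, -0.0]
ft_force: [1.0, 7.2, 0.1]
width: 0.0305
grip_force: 3.7
0.1486430958181236 0.06002667428033647
```

```bash
python3 -m crank '0 -.02 0 0 -.3;0 -.01 0 0 -.3;0 0 0 0 -.3;0 0 0 0 -.3'; python3 -m crank '0 .09 0 0 -.3;0 0 0 0 -.3;0 0 -.1 0 -.3;0 0 -.2 0 -.3;0 0 -.25 0 -.3;0 0 -.25 0 -.3;0 0 -.15 0 -.3;0 0 0 0 -.3;0 0 0 0 -.3'; python3 - <<'E'
from geo import *
T,S=[cams.camera(n)['img'] for n in ('top','scene')]
r=lambda i,w,h:cv2.resize(i,(w,h),interpolation=cv2.INTER_CUBIC)
cv2.imwrite('pics/p7.png',np.hstack([r(T[190:310,240:400],400,300),r(S[170:310,240:400],400,300)]))
E
```

```text
time: 19.75
ee_pos: [0.6234, -0.1034, 0.1156]
eef_rot: [0.11, 0.994, 0.004, -0.0]
ft_force: [4.0, 20.9, -0.2]
width: 0.0307
grip_force: 10.5
time: 20.65
ee_pos: [0.6256, -0.095, 0.3061]
eef_rot: [0.114, 0.993, -0.0, 0.0]
ft_force: [0.1, 1.1, -0.3]
width: 0.0306
grip_force: 0.0
```

View pics/p7.png

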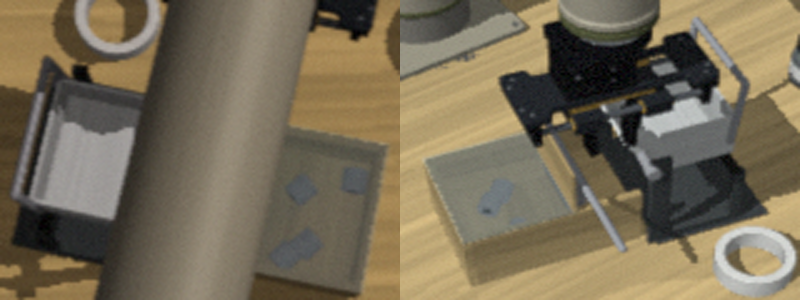

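The flap is shut (it stopped hard at 21 N), the pan is upright and empty, and the gripper is clear at z≈0.31. Handing in.

```bash
python3 -c "from bench import workorder; print(workorder.close_job())"
```

```text
the job is handed in; nothing more can be done
None
```

I handed the job in at about 21 s on the robot's clock, with no verdict returned: all five bushes are in the bin, the pan is upright and empty on its rest, the flap is shut against its stop, and I saw nothing else on the bench move.

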